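# Press the tins home in a foam-lined tray and stack the tote tray on it

### The job

Two of the three tins in the foam-lined tray are still standing proud of their snug cutouts: press them down until all three lie level and fully home, flush with the foam. Then lower the empty tote tray (the one with the bar handle) onto the foam-lined tray, without dropping it, so that its four corner lugs drop into the sockets and it sits fully down, and let go. Leave the other things on the table where they are.

Things in the scene. Friction and masses are not known exactly. Their poses are not given: they have to be found in the camera images.
- lower_tray: Foam-lined stacking tray, grey plastic, 280 (its x) x 160 (its y) x 46 mm tall, fixed on the table. Origin: centre of its underside, on the table; z up. Three tin cutouts in its foam, centres at x = -72, 0, +72 mm, y = 0, their floors 12 mm above the origin (24 mm deep). In each corner a 30 x 30 mm post, level with the rim, with a socket in its top.
- foam_top (a point): Centre of the dark foam insert's top face, 36 mm above the table, 10 mm below the tray's rim. The foam sides of a cutout grip a tin by friction: about 7 to 13 N downward slides it in, it stays at the depth where it is left, and the force rises steeply when it meets the hard floor of the cutout.
- socket (a point): Middle of the mouth of one corner socket of the lower tray, 46 mm above the table. Sockets are square, 20 x 20 mm and 16 mm deep, at x = +-125, y = +-65 mm in the tray's frame (this one at +125, +65).
- stack_seat (a point): Point on the lower tray's axis at rim height (46 mm above the table): where the middle of the upper tray's floor underside (upper_underside) comes when it is stacked.
- tin_1: Flat rectangular metal food tin with rounded corners and a pull ring, 60 (its x) x 104 (its y) x 24 mm high, 0.19 kg, in one of the three cutouts of the lower tray (which one varies; all three tins look alike), its axes parallel to the tray's. Origin: centre of its underside: 12 mm above the table when home; two of the tins start 11 to 16 mm higher, one starts home.
- tin_2: Flat rectangular metal food tin with rounded corners and a pull ring, 60 (its x) x 104 (its y) x 24 mm high, 0.19 kg, in one of the three cutouts of the lower tray (which one varies; all three tins look alike), its axes parallel to the tray's. Origin: centre of its underside: 12 mm above the table when home; two of the tins start 11 to 16 mm higher, one starts home.
- tin_3: Flat rectangular metal food tin with rounded corners and a pull ring, 60 (its x) x 104 (its y) x 24 mm high, 0.19 kg, in one of the three cutouts of the lower tray (which one varies; all three tins look alike), its axes parallel to the tray's. Origin: centre of its underside: 12 mm above the table when home; two of the tins start 11 to 16 mm higher, one starts home.
- tin_1_top (a point): Centre of the top of tin_1, 24 mm above its underside; 36 mm above the table when the tin is home.
- tin_2_top (a point): Centre of the top of tin_2, 24 mm above its underside; 36 mm above the table when the tin is home.
- tin_3_top (a point): Centre of the top of tin_3, 24 mm above its underside; 36 mm above the table when the tin is home.
- upper_tray: Empty tote tray, grey plastic, 280 (its x) x 160 (its y) mm, 0.35 to 0.6 kg, standing on the table on its four lugs. Origin: its centre, level with the lug tips; z up. Floor underside 12 mm above the origin, rim top 38 mm, a low partition 36 mm high along the middle. Symmetric: a half turn about z makes no difference. Stacked, its origin is 34 mm above the lower tray's.
- lug (a point): Tip of one corner lug of the upper tray. The four lugs under its corners, at x = +-125, y = +-65 mm (this one at +125, +65), are round, 12 mm long, 16 mm in diameter, tapering to 9 mm at the tip.
- handle (a point): Middle of the upper tray's straight bar handle, 87 mm above that tray's origin. The bar runs along the tray's x, 144 mm long, 16 mm wide (y) and 18 mm tall (78 to 96 mm above the origin), on two uprights at x = +-64 mm, free beneath down to the partition. Gripped across y; the tray balances here.
- upper_underside (a point): Middle of the underside of the upper tray's floor, 12 mm above its origin.
- label_roll: Bystander: roll of white labels standing on end, 56 mm diameter, 45 mm tall, between the trays. Origin: centre of underside.
- marker: Bystander: marker pen lying along its x, 133 mm long, between the trays on the robot's side. Origin: on the table under the middle.
- jar: Bystander: amber glass jar with brass lid, 68 mm diameter, 85 mm tall. Origin: centre of underside.
- carton_a: Bystander: small dark carton 66 x 112 x 30 mm. Origin: centre of underside.
- carton_b: Bystander: small dark carton 66 x 112 x 30 mm. Origin: centre of underside.
- spare_tin: Bystander: another tin like those in the tray, lying on the table; not part of the job. Origin: centre of underside.
- tape_dispenser: Bystander: tape dispenser with a tape roll, 130 x 56 x 76 mm, near the robot. Origin: centre of underside.

How it is judged:
On the way:
1. all three tins are pressed home: undersides within 2.5 mm of the cutout floors, level within 2.3 degrees (z of tin_1 in the frame of lower_tray between 0.008 and 0.0145 m and angle between each of tin_1, tin_2, tin_3's own z axis and vertical below 0.04 rad and z of tin_2 in the frame of lower_tray between 0.008 and 0.0145 m and z of tin_3 in the frame of lower_tray between 0.008 and 0.0145 m), for 0.2 s.
At the end, for the whole second after the job is handed in: All three tins home in the foam (within 2.5 mm of the floors of their cutouts, level within 2.3 degrees); the upper tray stacked on the lower one, lugs in the sockets: centres within 5 mm, at most 3 mm above fully seated, parallel within 2.9 degrees, level within 1.7 degrees, at rest and released (all of step 1 and horizontal distance between upper_tray and lower_tray below 0.005 m and z of upper_tray in the frame of lower_tray below 0.037 m and angle between the x axis of upper_tray and the x axis of lower_tray, either way round below 0.05 rad and angle between upper_tray's own z axis and vertical below 0.03 rad and linear speed of upper_tray below 0.02 m/s); the robot touches nothing.
It fails at once if a bystander is moved more than 40 mm (distance of any of label_roll, marker, jar, carton_a, carton_b, spare_tin, tape_dispenser from where it was at the start of the episode above 0.04 m).
It fails at once if the jar or the label roll is knocked over (angle between any of jar, label_roll's own z axis and vertical above 0.6 rad).
It fails at once if the upper tray is dropped (moving faster than 0.4 m/s with no finger touching it) (linear speed of upper_tray above 0.4 m/s and contact force between the fingers and upper_tray below 0.05 N).
It also fails if it takes over 61 s, if anything falls off the work surface, if the arm or the gripper's body presses on something with over 40 N, if the wrist force passes 120 N, or if a joint passes its speed limit or range.

### The arm

A 6-joint arm with a two-finger parallel gripper is mounted at the origin on the work surface. World frame = base frame: x ahead of the robot, y to its left, z up, the work surface at z = 0. Lengths are in m, angles in rad, forces in N, time in s.
With the tool pointing down it reaches from about 0.35 to 0.975 m from the base axis. Payload 4.9 kg.
Tool frame: the origin (TCP) lies on the front face of the gripper's body, between the roots of the fingers; the fingertips stand 73 mm ahead of it and the grasp point (between the pads) lies 54 mm ahead of it (tip_extent is the distance from the TCP to the fingertips, in m); y points along the fingers, x is the direction in which the jaws open and shut, and the axes are right-handed (so a half turn about y gives the same grasp; the last joint's range is limited). The gripper opens to 85 mm and grips with 20 to 120 N. Pads are 22 mm wide; open, the fingers measure 114 mm over their backs; the gripper's body (76 mm by 85 mm) begins 54 mm behind the grasp point. The pads swing forward as they close: fully open they stand 13 mm farther back than shut.
Start: joints at [-1.296, 0.053, 1.613, -0, 1.476, -0.119], TCP at [0.24, -0.577, 0.304] pointing down, gripper open.
Joint ranges: [-3.01, 3.01], [-1.01, 2.22], [0.06, 2.58], [-1.02, 4.17], [0.09, 2.62], [-3.14, 3.14]. Speed limits (rad/s): [2.57, 2.57, 3.14, 3.14, 3.14, 3.14].

### API

Orientations are given as a unit quaternion [w, x, y, z].
In Python, from plant import state, grab_frame, camera_info, job_done, tip_extent gives the robot as it stands.
- The arm moves only by the tool carry_out, never from a script. Its argument "rows" is a list that holds one entry, the list of rows, each a list of 7 numbers: the turn, a rotation vector about the world's x, y, z as a fraction of full scale, then the shift along the world's x, y, z as a fraction of full scale, then the finger opening in mm, from 0 to 85.4. A call has 1 to 5 rows; each row shifts and turns the commanded pose from where the row before left it; what a row does not reach is not made up. Full scale, the value 1, is 40 mm for a shift and 4 degrees for a turn. A row lasts 1/10 s, in which the tool goes at most 50 mm and 8.59 degrees, less where a joint would pass 70% of its speed; a pose out of reach is approached as far as the arm can. A call with a number of a shift or a turn outside -1 to 1 is refused whole. A call with a gripper value outside its range is refused whole. The fingers move at their own pace and stop on an object; the grip force is fixed at half the most. Time passes only in rows, so rows that do not move let the fingers close. It gives the time, the measured TCP pose, the force and the opening at its end, in the units of the state.
- state(): the state, without advancing time (a new reading comes with each control period).
- grab_frame(name): name is "scene" or "top" or "wrist"; returns the picture (480x640x3 uint8, blue, green, red); there is no depth.
- camera_info(name): a dict with "intrinsics" (3x3 intrinsics, pixels), "xyz" and "rotation" of the camera in the world; the wrist camera has in their place "tool_from_camera" (4x4, takes a point from camera to tool coordinates, whose origin is the TCP and whose axes are the tool frame's). Camera axes: x right, y down, z forward; pixel columns grow to the right and rows downward; lengths in m; the calibration is good to about 2 mm. The wrist camera is an equidistant fisheye: a pixel r from the principal point sees the ray r / f radians off the axis. A picture is of the moment at which its call begins: read the wrist's pose just before it. camera_info takes no time and is no camera call.
- job_done(): hands the job in, once; it reports no verdict.
The state is a dict: "time": time; "joint_pos": joint angles; "joint_vel": joint speeds; "joint_efforts": joint torques, N m; "tool_pos": TCP position; "tool_rot": TCP orientation; "contact_force": force on the tool from outside, world axes, zero at the start; "ft_torque": the same for the moment, N m; "gripper_width": opening from 0.0 (shut) to 1.0 (fully open).
Only numpy, scipy, OpenCV 4.12 (cv2) and the standard library are available. Lean on these libraries where they do the work, as an engineer would, in place of code of your own. Each camera call takes 0.05 s, during which the arm holds its last target.

## Working session

There is one attempt and no reset: what is moved stays moved. The work goes in short steps, Python scripts to look and compute and a tool call to move; the robot and the scene stay as the last step left them, time stands still between calls to the robot, and variables do not carry over. Pictures are saved under pics/ and viewed, and the job is handed in when it is done.

Besides the shell and the picture viewer there is one more tool, called after "Call:" by a JSON object that holds its "fn" and its "kwargs". carry_out: Moves the arm, as the interface text tells. Shift numbers are shares of 40 mm and turn numbers shares of 4 degrees, none past 1 either way. Its arguments: {"type":"object","properties":{"rows":{"type":"array"}},"required":["rows"]}

```bash
ls; mkdir -p pics; python3 - <<'E'
from plant import *
import cv2
print(state())
for n in ("scene","top","wrist"):
    print(n,camera_info(n))
    cv2.imwrite(f"pics/{n}0.png",grab_frame(n))
print(tip_extent if not callable(tip_extent) else tip_extent())
E
```

```text
pics
{'time': 0.0, 'joint_pos': array([-1.29597281e+00,  5.33965683e-02,  1.61431073e+00,  3.17132206e-05,
        1.47598691e+00, -1.18991537e-01]), 'joint_vel': array([ 1.36236949e-03,  4.06895568e-04, -2.92138830e-06,  6.85465116e-04,
        6.21833010e-04,  9.40381727e-04]), 'joint_efforts': array([ 1.62803288e-03, -3.93684518e+01, -3.70173132e+01, -7.60825259e-06,
        7.10872919e-03, -9.52325706e-06]), 'tool_pos': array([ 0.239703  , -0.57669261,  0.30262824]), 'tool_rot': array([ 0.58864737, -0.58766461,  0.39307747, -0.3919626 ]), 'contact_force': array([ 0.01343743, -1.1345158 , -0.33527334]), 'ft_torque': array([-0.01413753,  0.02345769,  0.03155419]), 'gripper_width': 0.9984220436351022}
scene {'intrinsics': array([[470.56094448,   0.        , 317.92911024],
       [  0.        , 470.56094448, 240.46701734],
       [  0.        ,   0.        ,   1.        ]]), 'xyz': array([ 1.22544804, -0.41008054,  1.02223441]), 'rotation': array([-0.30689539,  0.80438718,  0.47586196, -0.17981067])}
top {'intrinsics': array([[616.41733917,   0.        , 319.08666582],
       [  0.        , 616.41733917, 241.03931129],
       [  0.        ,   0.        ,   1.        ]]), 'xyz': array([ 2.50907178e-01, -1.13658043e-03,  1.54963201e+00]), 'rotation': array([ 0.05200544, -0.7002826 ,  0.70942502, -0.06013205])}
wrist {'intrinsics': array([[371.64829954,   0.        , 315.22946681],
       [  0.        , 371.64829954, 236.9315604 ],
       [  0.        ,   0.        ,   1.        ]]), 'tool_from_camera': array([[ 9.99999327e-01,  1.15994909e-03, -1.09508379e-05,
        -8.84637722e-04],
       [ 3.24525859e-04, -2.70687421e-01,  9.62667240e-01,
        -7.03142651e-02],
       [ 1.11368074e-03, -9.62666596e-01, -2.70687615e-01,
         6.76633378e-02],
       [ 0.00000000e+00,  0.00000000e+00,  0.00000000e+00,
         1.00000000e+00]])}
0.0726
```

View pics/scene0.png

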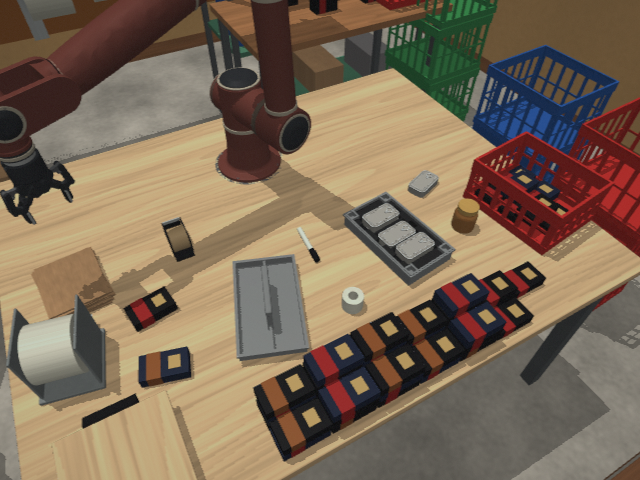

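View pics/top0.png

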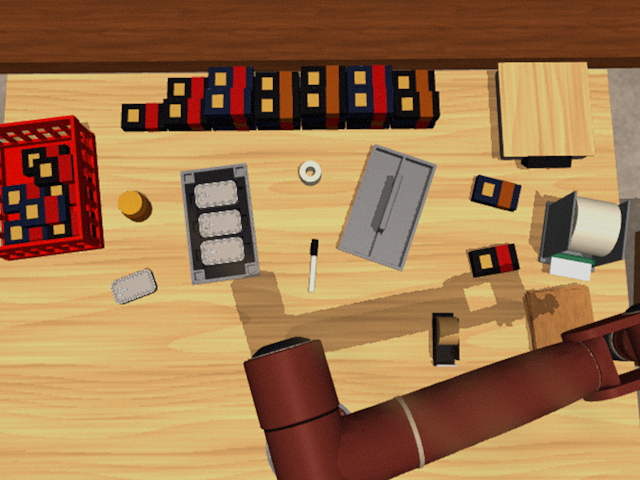

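View pics/wrist0.png

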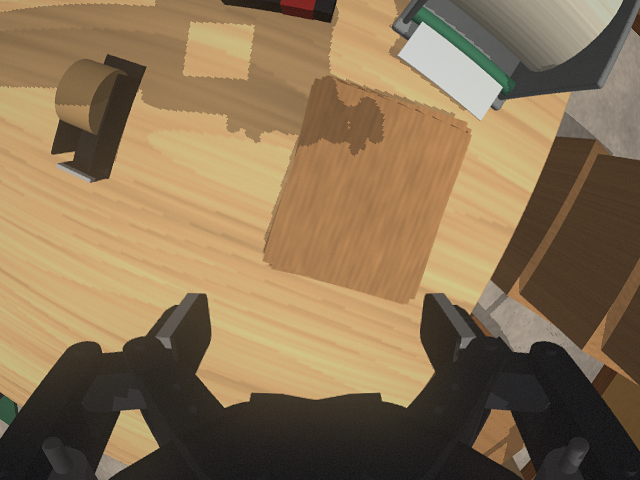

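```bash
python3 - <<'E'
import cv2
t=cv2.imread("pics/top0.png")
cv2.imwrite("pics/low.png",cv2.resize(t[150:295,165:275],None,fx=4,fy=4,interpolation=cv2.INTER_CUBIC))
cv2.imwrite("pics/up.png",cv2.resize(t[135:280,325:445],None,fx=4,fy=4,interpolation=cv2.INTER_CUBIC))
s=cv2.imread("pics/scene0.png")
cv2.imwrite("pics/slow.png",cv2.resize(s[185:285,335:465],None,fx=6,fy=6,interpolation=cv2.INTER_CUBIC)[:600])
E
```

```text
(no output)
```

View pics/low.png

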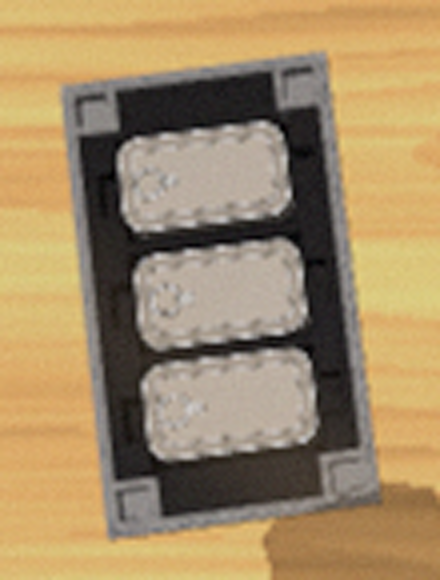

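View pics/up.png

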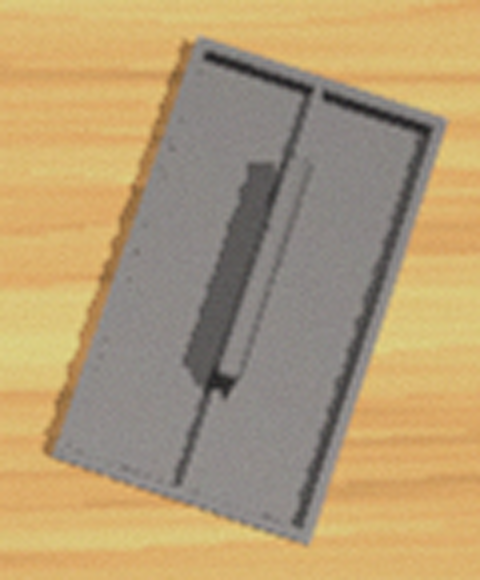

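View pics/slow.png

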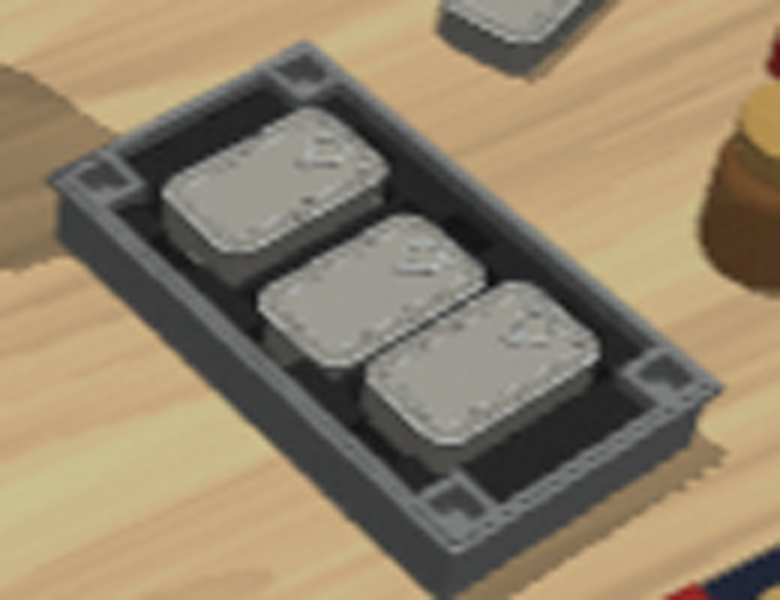

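```bash
cat > h.py <<'E'
import numpy as np, cv2
from scipy.spatial.transform import Rotation as R
from scipy.optimize import least_squares
from plant import *
def rq(q): return R.from_quat(np.r_[q[1:],q[0]])
def proj(name,P):
    c=camera_info(name); P=np.atleast_2d(P)
    p=(P-c["xyz"])@rq(c["rotation"]).as_matrix()
    K=c["intrinsics"]; q=p@K.T
    return q[:,:2]/q[:,2:]
def back(name,uv,z):
    c=camera_info(name); uv=np.atleast_2d(uv)
    d=np.c_[uv,np.ones(len(uv))]@np.linalg.inv(c["intrinsics"]).T@rq(c["rotation"]).as_matrix().T
    return c["xyz"]+d*((z-c["xyz"][2])/d[:,2])[:,None]
def wproj(st,P):
    c=camera_info("wrist"); T=c["tool_from_camera"]; K=c["intrinsics"]
    pt=(np.atleast_2d(P)-st["tool_pos"])@rq(st["tool_rot"]).as_matrix()
    pc=(pt-T[:3,3])@T[:3,:3]
    th=np.arctan2(np.hypot(pc[:,0],pc[:,1]),pc[:,2]); ph=np.arctan2(pc[:,1],pc[:,0])
    return np.c_[K[0,2]+K[0,0]*th*np.cos(ph),K[1,2]+K[1,1]*th*np.sin(ph)]
def wback(st,uv,z):
    c=camera_info("wrist"); T=c["tool_from_camera"]; K=c["intrinsics"]
    d=(np.atleast_2d(uv)-K[:2,2])/K[0,0]; th=np.hypot(d[:,0],d[:,1]); 
    v=np.c_[d/np.maximum(th,1e-9)[:,None]*np.sin(th)[:,None],np.cos(th)]
    Rm=rq(st["tool_rot"]).as_matrix()
    o=st["tool_pos"]+Rm@T[:3,3]; v=v@T[:3,:3].T@Rm.T
    return o+v*((z-o[2])/v[:,2])[:,None]
def corners(x,y,yaw,z,pts):
    c,s=np.cos(yaw),np.sin(yaw); pts=np.array(pts,float)
    return np.c_[x+pts[:,0]*c-pts[:,1]*s,y+pts[:,0]*s+pts[:,1]*c,np.full(len(pts),z)]
RECT=[(.14,.08),(.14,-.08),(-.14,-.08),(-.14,.08)]
def fit(fp,uv,z,pts=RECT,x0=(.5,0,0)):
    r=least_squares(lambda p:(fp(corners(*p,z,pts))-uv).ravel(),x0)
    return r.x,np.round(r.fun.reshape(-1,2),1).tolist()
E
python3 - <<'E'
from h import *
st=state(); print(R.from_quat(np.r_[st["tool_rot"][1:],st["tool_rot"][0]]).as_matrix().round(3))
up=lambda a,f,o:(np.array(a)+.5)/f-.5+o
low=up([(62,87),(326,52),(380,500),(110,537)],4,[165,150])
upp=up([(200,38),(446,120),(308,545),(48,455)],4,[325,135])
f=lambda P:proj("top",P)
L,r=fit(f,low,.046,x0=(.5,.2,.1)); print(L,r)
U,r2=fit(f,upp,.038,x0=(.5,-.2,-.3)); print(U,r2)
# scene
sl=up([(718,388),(458,552),(52,180),(308,42)],6,[335,185]) 
g=lambda P:proj("scene",P)
w=back("scene",sl,.046); print(w)
print(back("top",low,.046))
# tins: centres at z from both cams
tins_top=up([(205,175),(219,293),(230,403)],4,[165,150])
for z in (.036,.050): print("top",z,back("top",tins_top,z))
tins_sc=up([(482,363),(373,291),(275,180)],6,[335,185])
for z in (.036,.050): print("sc",z,back("scene",tins_sc,z))
for x in(.072,0,-.072): print(corners(*L,0,[(x,0)]))
E
```

```text
[[ 0.384 -0.     0.923]
 [-0.923  0.002  0.384]
 [-0.002 -1.     0.   ]]
[0.54136255 0.22610822 0.12293192] [[1.4, 0.9], [-1.2, 1.4], [-1.2, -0.9], [1.1, -1.3]]
[ 0.57897232 -0.19292752 -0.35293695] [[0.4, 1.3], [-1.4, 1.2], [-1.4, -1.7], [2.4, -0.6]]
[[0.67288112 0.3230345  0.046     ]
 [0.69202193 0.16303527 0.046     ]
 [0.4125204  0.12523603 0.046     ]
 [0.39011054 0.29082261 0.046     ]]
[[0.67283331 0.32619929 0.046     ]
 [0.69376373 0.16086155 0.046     ]
 [0.41008428 0.12648601 0.046     ]
 [0.38952907 0.29085441 0.046     ]]
top 0.036 [[0.61760772 0.23748889 0.036     ]
 [0.5420341  0.22782044 0.036     ]
 [0.47263083 0.22020719 0.036     ]]
top 0.05 [[0.614216   0.23528178 0.05      ]
 [0.53934139 0.22570275 0.05      ]
 [0.47058005 0.21815992 0.05      ]]
sc 0.036 [[0.60260663 0.24435936 0.036     ]
 [0.54100858 0.22628605 0.036     ]
 [0.45686614 0.22698533 0.036     ]]
sc 0.05 [[0.61144811 0.23506931 0.05      ]
 [0.55072447 0.21725256 0.05      ]
 [0.46777647 0.21794192 0.05      ]]
[[0.6128192  0.23493704 0.        ]]
[[0.54136255 0.22610822 0.        ]]
[[0.46990591 0.2172794  0.        ]]
```

Call:
{"fn": "carry_out", "kwargs": {"rows": [[[0, 0, -0.185, 0.36, 0.956, 0, 40], [0, 0, -0.185, 0.36, 0.956, 0, 40], [0, 0, -0.185, 0.36, 0.956, 0, 40], [0, 0, -0.185, 0.36, 0.956, 0, 40], [0, 0, -0.185, 0.36, 0.956, 0, 40]]]}}

```text
time: 0.65
tool_pos: [0.312, -0.3843, 0.3034]
tool_rot: [0.575, -0.575, 0.412, -0.411]
contact_force: [-0.2, 0.3, 0.2]
gripper_width: 0.47
```

Call:
{"fn": "carry_out", "kwargs": {"rows": [[[0, 0, -0.185, 0.36, 0.956, 0, 40], [0, 0, -0.185, 0.36, 0.956, 0, 40], [0, 0, -0.185, 0.36, 0.956, 0, 40], [0, 0, -0.185, 0.36, 0.956, 0, 40], [0, 0, -0.185, 0.36, 0.956, 0, 40]]]}}

```text
time: 1.15
tool_pos: [0.3839, -0.1931, 0.3037]
tool_rot: [0.561, -0.561, 0.43, -0.43]
contact_force: [1.2, -0.2, 0.3]
gripper_width: 0.462
```

Call:
{"fn": "carry_out", "kwargs": {"rows": [[[0, 0, -0.185, 0.36, 0.956, 0, 40], [0, 0, -0.185, 0.36, 0.956, 0, 40], [0, 0, -0.185, 0.36, 0.956, 0, 40], [0, 0, -0.185, 0.36, 0.956, 0, 40], [0, 0, -0.185, 0.36, 0.956, 0, 40]]]}}

```text
time: 1.65
tool_pos: [0.4559, -0.0018, 0.3037]
tool_rot: [0.547, -0.547, 0.448, -0.448]
contact_force: [0.5, -0.4, 0.5]
gripper_width: 0.469
```

Call:
{"fn": "carry_out", "kwargs": {"rows": [[[0, 0, -0.185, 0.36, 0.956, 0, 40], [0, 0, -0.185, 0.36, 0.956, 0, 40], [0, 0, -0.185, 0.36, 0.956, 0, 40], [0, 0, -0.185, 0.36, 0.956, 0, 40], [0, 0, -0.185, 0.36, 0.956, 0, 40]]]}}

```text
time: 2.15
tool_pos: [0.528, 0.1894, 0.3035]
tool_rot: [-0.533, 0.533, -0.465, 0.465]
contact_force: [-0.4, -0.7, -0.1]
gripper_width: 0.473
```

Call:
{"fn": "carry_out", "kwargs": {"rows": [[[0, 0, -0.185, 0.36, 0.956, 0, 40], [0, 0, 0, 0, 0, 0, 40], [0, 0, 0, 0, 0, 0, 40]]]}}

```text
time: 2.45
tool_pos: [0.542, 0.2265, 0.3031]
tool_rot: [-0.53, 0.531, -0.468, 0.468]
contact_force: [0.3, 0.3, 0.5]
gripper_width: 0.47
```

```bash
python3 - <<'E'
from h import *
st=state(); im=grab_frame("wrist"); cv2.imwrite("pics/w1.png",im)
print(rq(st["tool_rot"]).as_matrix().round(4), st["tool_pos"])
L=(.5414,.2261,.1229)
print(wproj(st,corners(*L,.046,RECT)).round(1))
E
```

```text
[[ 1.239e-01 -1.500e-03  9.923e-01]
 [-9.923e-01 -8.000e-04  1.239e-01]
 [ 7.000e-04 -1.000e+00 -1.600e-03]] [0.54199714 0.22646708 0.30311196]
[[225.8  57.4]
 [407.1  58. ]
 [392.2 343.6]
 [238.9 343.4]]
```

View pics/w1.png

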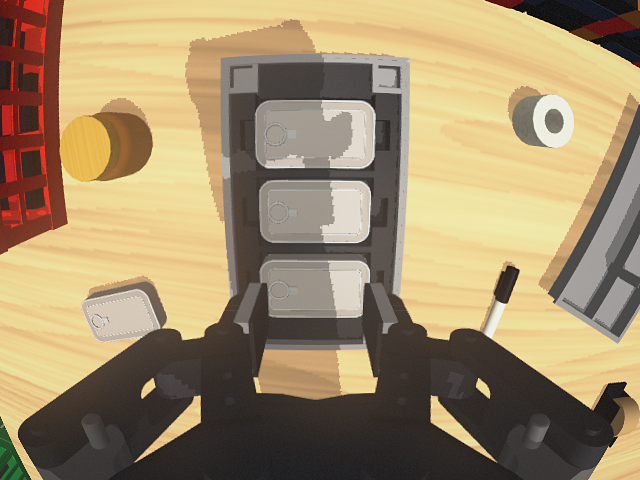

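Call:
{"fn": "carry_out", "kwargs": {"rows": [[[0, 0, 0, 0.9, 0.1, -0.5, 40], [0, 0, 0, 0.88, 0.11, -1, 40], [0, 0, 0, 0, 0, -1, 40], [0, 0, 0, 0, 0, -1, 40], [0, 0, 0, 0, 0, -0.6, 40]]]}}

```text
time: 3.0
tool_pos: [0.6094, 0.2318, 0.1385]
tool_rot: [-0.528, 0.531, -0.47, 0.468]
contact_force: [-0.8, -1.1, 0.1]
gripper_width: 0.468
```

Call:
{"fn": "carry_out", "kwargs": {"rows": [[[0, 0, 0, 0, 0, -0.2, 40], [0, 0, 0, 0, 0, -0.1, 40], [0, 0, 0, 0, 0, 0, 40]]]}}

```text
time: 3.3
tool_pos: [0.6118, 0.2336, 0.1319]
tool_rot: [0.53, -0.529, 0.468, -0.469]
contact_force: [-0.5, -1.3, 0.8]
gripper_width: 0.467
```

Call:
{"fn": "carry_out", "kwargs": {"rows": [[[0, 0, 0, 0.03, 0.03, -0.1, 40], [0, 0, 0, 0, 0, -0.1, 40], [0, 0, 0, 0, 0, -0.1, 40]]]}}

```text
time: 3.6
tool_pos: [0.6134, 0.2356, 0.1203]
tool_rot: [0.531, -0.529, 0.468, -0.469]
contact_force: [-1.5, -0.4, 10.7]
gripper_width: 0.468
```

Call:
{"fn": "carry_out", "kwargs": {"rows": [[[0, 0, 0, 0, 0, -0.05, 40], [0, 0, 0, 0, 0, -0.05, 40], [0, 0, 0, 0, 0, 0, 40]]]}}

```text
time: 3.9
tool_pos: [0.6137, 0.2357, 0.1175]
tool_rot: [0.531, -0.529, 0.468, -0.469]
contact_force: [-1.9, -0.7, 9.3]
gripper_width: 0.468
```

Call:
{"fn": "carry_out", "kwargs": {"rows": [[[0, 0, 0, 0, 0, -0.06, 40], [0, 0, 0, 0, 0, -0.06, 40], [0, 0, 0, 0, 0, -0.06, 40], [0, 0, 0, 0, 0, 0, 40]]]}}

```text
time: 4.3
tool_pos: [0.6137, 0.2358, 0.1102]
tool_rot: [0.531, -0.529, 0.468, -0.469]
contact_force: [-2.7, -0.7, 9.6]
gripper_width: 0.465
```

Call:
{"fn": "carry_out", "kwargs": {"rows": [[[0, 0, 0, 0, 0, -0.05, 40], [0, 0, 0, 0, 0, -0.05, 40], [0, 0, 0, 0, 0, 0, 40]]]}}

```text
time: 4.6
tool_pos: [0.6139, 0.2359, 0.1071]
tool_rot: [0.531, -0.529, 0.468, -0.469]
contact_force: [-3.8, -0.4, 12.8]
gripper_width: 0.466
```

Call:
{"fn": "carry_out", "kwargs": {"rows": [[[0, 0, 0, 0, 0, -0.04, 40], [0, 0, 0, 0, 0, 0, 40]]]}}

```text
time: 4.8
tool_pos: [0.614, 0.2359, 0.1071]
tool_rot: [0.531, -0.529, 0.468, -0.469]
contact_force: [-8.4, -1.9, 20.7]
gripper_width: 0.469
```

Call:
{"fn": "carry_out", "kwargs": {"rows": [[[0, 0, 0, 0, 0, -0.04, 40], [0, 0, 0, 0, 0, 0, 40]]]}}

```text
time: 5.0
tool_pos: [0.614, 0.236, 0.107]
tool_rot: [0.53, -0.529, 0.468, -0.469]
contact_force: [-12.6, -3.7, 28.2]
gripper_width: 0.468
```

Call:
{"fn": "carry_out", "kwargs": {"rows": [[[0, 0, 0, 0, 0, 0.6, 40], [0, 0, 0, -0.05, 0, 0.6, 40], [0, 0, 0, -0.9, -0.11, 0, 40], [0, 0, 0, -0.9, -0.11, 0, 40], [0, 0, 0, -0.9, -0.11, 0, 40]]]}}

```text
time: 5.5
tool_pos: [0.5014, 0.2219, 0.1484]
tool_rot: [0.53, -0.529, 0.468, -0.469]
contact_force: [-0.3, 0.5, 0.4]
gripper_width: 0.469
```

Call:
{"fn": "carry_out", "kwargs": {"rows": [[[0, 0, 0, -0.87, -0.11, 0, 40], [0, 0, 0, 0, 0, -0.4, 40], [0, 0, 0, 0, 0, 0, 40]]]}}

```text
time: 5.8
tool_pos: [0.4655, 0.2173, 0.1305]
tool_rot: [-0.529, 0.531, -0.469, 0.468]
contact_force: [-0.4, 0.5, 0.2]
gripper_width: 0.469
```

Call:
{"fn": "carry_out", "kwargs": {"rows": [[[0, 0, 0, 0.11, 0, -0.1, 40], [0, 0, 0, 0, 0, -0.1, 40], [0, 0, 0, 0, 0, -0.1, 40], [0, 0, 0, 0, 0, -0.06, 40], [0, 0, 0, 0, 0, -0.06, 40]]]}}

```text
time: 6.3
tool_pos: [0.4739, 0.218, 0.1176]
tool_rot: [0.53, -0.529, 0.468, -0.469]
contact_force: [-3.0, -0.7, 11.6]
gripper_width: 0.465
```

Call:
{"fn": "carry_out", "kwargs": {"rows": [[[0, 0, 0, 0, 0, -0.06, 40], [0, 0, 0, 0, 0, -0.06, 40], [0, 0, 0, 0, 0, 0, 40]]]}}

```text
time: 6.6
tool_pos: [0.4737, 0.2181, 0.1125]
tool_rot: [0.53, -0.529, 0.468, -0.469]
contact_force: [-2.2, 0.4, 8.7]
gripper_width: 0.468
```

Call:
{"fn": "carry_out", "kwargs": {"rows": [[[0, 0, 0, 0, 0, -0.04, 40], [0, 0, 0, 0, 0, 0, 40]]]}}

```text
time: 6.8
tool_pos: [0.4738, 0.2181, 0.1111]
tool_rot: [0.53, -0.529, 0.468, -0.469]
contact_force: [-3.0, -0.9, 9.7]
gripper_width: 0.47
```

Call:
{"fn": "carry_out", "kwargs": {"rows": [[[0, 0, 0, 0, 0, -0.05, 40], [0, 0, 0, 0, 0, -0.05, 40], [0, 0, 0, 0, 0, 0, 40]]]}}

```text
time: 7.1
tool_pos: [0.4738, 0.2182, 0.1071]
tool_rot: [0.531, -0.529, 0.468, -0.469]
contact_force: [-1.8, -0.1, 9.5]
gripper_width: 0.469
```

Call:
{"fn": "carry_out", "kwargs": {"rows": [[[0, 0, 0, 0, 0, -0.04, 40], [0, 0, 0, 0, 0, 0, 40]]]}}

```text
time: 7.3
tool_pos: [0.4739, 0.2182, 0.1071]
tool_rot: [0.53, -0.529, 0.468, -0.469]
contact_force: [-8.1, -2.0, 19.3]
gripper_width: 0.467
```

Call:
{"fn": "carry_out", "kwargs": {"rows": [[[0, 0, 0, 0, 0, -0.03, 40], [0, 0, 0, 0, 0, 0, 40]]]}}

```text
time: 7.5
tool_pos: [0.474, 0.2183, 0.107]
tool_rot: [0.53, -0.529, 0.468, -0.469]
contact_force: [-10.9, -3.8, 26.7]
gripper_width: 0.468
```

Call:
{"fn": "carry_out", "kwargs": {"rows": [[[0, 0, 0, 0, 0, 0.6, 40], [0, 0, 0, 0.2, 0, 1, 40], [0, 0, 0, 0.5, 0.1, 1, 40], [0, 0, 0, 0.5, 0.1, 1, 40], [0, 0, 0, 0.5, 0, 1, 40]]]}}

```text
time: 8.0
tool_pos: [0.5408, 0.2259, 0.2877]
tool_rot: [0.53, -0.53, 0.468, -0.468]
contact_force: [0.7, -0.7, 0.3]
gripper_width: 0.467
```

Call:
{"fn": "carry_out", "kwargs": {"rows": [[[0, 0, 0, 0, 0, 0.4, 85], [0, 0, 0, 0, 0, 0, 85], [0, 0, 0, 0, 0, 0, 85]]]}}

```text
time: 8.3
tool_pos: [0.5391, 0.2255, 0.3001]
tool_rot: [-0.529, 0.531, -0.469, 0.468]
contact_force: [-0.9, -0.7, -0.2]
gripper_width: 0.949
```

```bash
python3 - <<'E'
from h import *
st=state(); im=grab_frame("wrist"); cv2.imwrite("pics/w2.png",im)
cv2.imwrite("pics/w2z.png",cv2.resize(im[40:360,200:430],None,fx=1.8,fy=1.8,interpolation=cv2.INTER_CUBIC))
s=grab_frame("scene");cv2.imwrite("pics/s2z.png",cv2.resize(s[185:285,335:465],None,fx=6,fy=6,interpolation=cv2.INTER_CUBIC))
print(st["tool_pos"])
L=(.5414,.2261,.1229)
print(wproj(st,corners(*L,.046,RECT)).round(1))
print("sock",wproj(st,corners(*L,.046,[(.125,.065),(.125,-.065),(-.125,-.065),(-.125,.065)])).round(1))
for x in (.072,0,-.072):
  print("tin",wproj(st,corners(*L,.036,[(x+.03,.0),(x-.03,0),(x,.052),(x,-.052)])).round(1).tolist())
E
```

```text
[0.53905513 0.22545246 0.30010763]
[[224.1  53.2]
 [407.   53.4]
 [392.7 342.2]
 [237.9 342.1]]
sock [[240.6  68.4]
 [390.5  68.5]
 [379.6 330.3]
 [251.  330.2]]
tin [[315.5, 93.2], [315.5, 159.8], [257.3, 127.3], [373.7, 127.4]]
tin [[315.5, 173.0], [315.4, 237.1], [259.0, 205.8], [371.8, 205.9]]
tin [[315.4, 249.4], [315.3, 306.4], [262.1, 278.4], [368.6, 278.5]]
```

View pics/w2z.png

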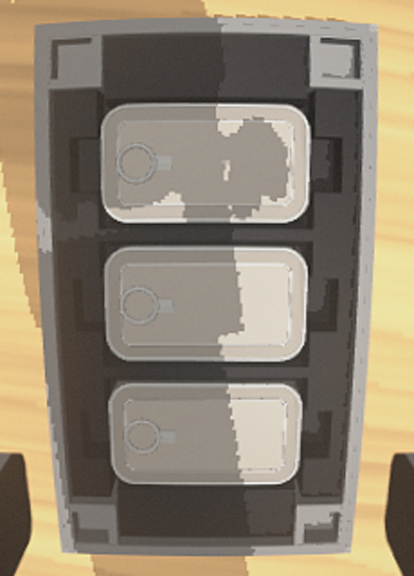

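View pics/s2z.png

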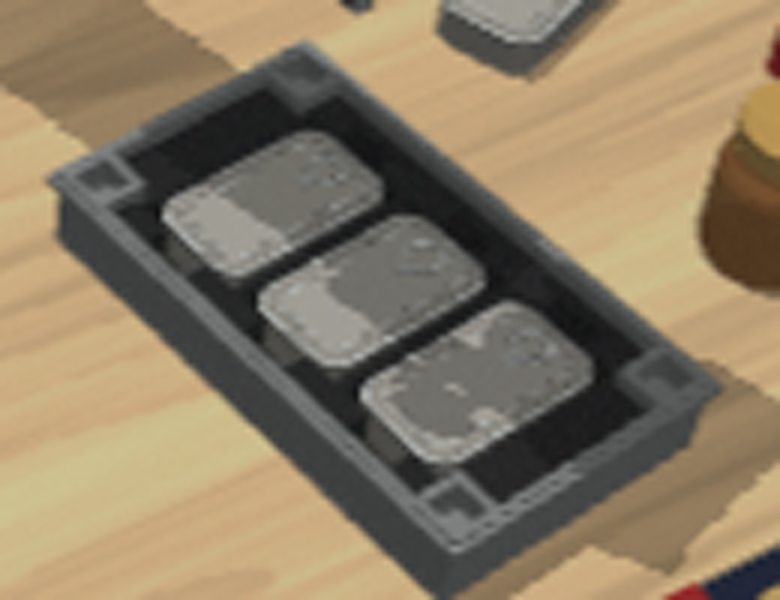

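```bash
python3 - <<'E'
from h import *
st=state()
up=lambda a:(np.array(a,float)+.5)/1.8-.5+np.array([200,40])
f=lambda P:wproj(st,P)
c=up([(38,24),(377,25),(350,552),(64,552)])
print("rim",fit(f,c,.046,x0=(.54,.22,.12)))
s=up([(77,58),(335,57),(322,527),(95,523)])
print("sock",fit(f,s,.046,pts=[(.125,.065),(.125,-.065),(-.125,-.065),(-.125,.065)],x0=(.54,.22,.12)))
E
```

```text
rim (array([0.53830652, 0.22609746, 0.12252909]), [[2.3, 1.7], [-2.2, 1.4], [-2.0, -2.2], [2.0, -2.3]])
sock (array([0.53775283, 0.22603538, 0.12685486]), [[-3.4, -1.0], [3.9, -0.9], [0.9, 0.0], [-1.6, 2.6]])
```

Call:
{"fn": "carry_out", "kwargs": {"rows": [[[0, 0, -0.62, 0.09, -0.95, 0, 85], [0, 0, -0.62, 0.09, -0.95, 0, 85], [0, 0, -0.62, 0.09, -0.95, 0, 85], [0, 0, -0.62, 0.09, -0.95, 0, 85], [0, 0, -0.62, 0.09, -0.95, 0, 85]]]}}

```text
time: 8.9
tool_pos: [0.5566, 0.0344, 0.2994]
tool_rot: [0.475, -0.477, 0.524, -0.522]
contact_force: [-0.1, 0.4, 0.3]
gripper_width: 0.999
```

Call:
{"fn": "carry_out", "kwargs": {"rows": [[[0, 0, -0.62, 0.09, -0.95, 0, 85], [0, 0, -0.62, 0.09, -0.95, 0, 85], [0, 0, -0.62, 0.09, -0.95, 0, 85], [0, 0, -0.62, 0.09, -0.95, 0, 85], [0, 0, -0.62, 0.09, -0.95, 0, 85]]]}}

```text
time: 9.4
tool_pos: [0.5747, -0.1553, 0.2993]
tool_rot: [0.416, -0.417, 0.573, -0.57]
contact_force: [1.5, 0.6, 0.1]
gripper_width: 0.995
```

Call:
{"fn": "carry_out", "kwargs": {"rows": [[[0, 0, -0.62, 0.09, -0.95, 0, 85], [0, 0, 0, 0, 0, 0, 85], [0, 0, 0, 0, 0, 0, 85]]]}}

```text
time: 9.7
tool_pos: [0.5785, -0.1924, 0.2996]
tool_rot: [0.403, -0.405, 0.582, -0.579]
contact_force: [0.8, -0.8, 0.6]
gripper_width: 0.994
```

```bash
python3 - <<'E'
from h import *
st=state(); im=grab_frame("wrist"); cv2.imwrite("pics/w3.png",im)
cv2.imwrite("pics/w3z.png",cv2.resize(im[40:360,200:430],None,fx=1.8,fy=1.8,interpolation=cv2.INTER_CUBIC))
print(rq(st["tool_rot"]).as_matrix().round(4),st["tool_pos"])
U=(.579,-.193,-.353)
print(wproj(st,corners(*U,.038,RECT)).round(1))
print(wproj(st,corners(*U,.096,[(.072,.008),(.072,-.008),(-.072,-.008),(-.072,.008)])).round(1))
E
```

```text
[[-3.473e-01 -3.600e-03  9.378e-01]
 [-9.378e-01  2.300e-03 -3.473e-01]
 [-9.000e-04 -1.000e+00 -4.200e-03]] [ 0.57853121 -0.19240771  0.29960184]
[[226.3  56.3]
 [405.4  56.3]
 [391.9 339.3]
 [239.9 339.4]]
[[305.  126.6]
 [327.  126.6]
 [325.7 308. ]
 [306.2 308.1]]
```

View pics/w3z.png

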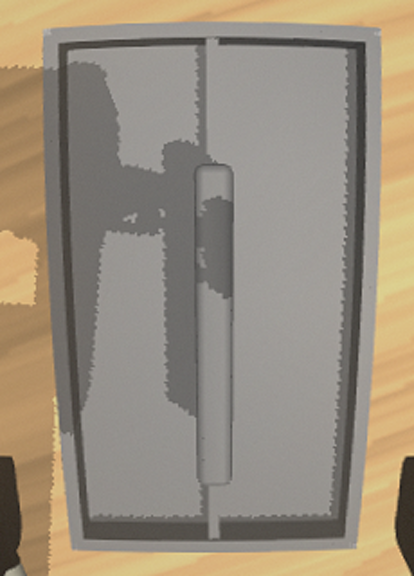

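```bash
python3 - <<'E'
from h import *
st=state()
up=lambda a:(np.array(a,float)+.5)/1.8-.5+np.array([200,40])
f=lambda P:wproj(st,P)
c=up([(43,30),(381,29),(355,548),(73,549)])
print("rim",fit(f,c,.038,x0=(.58,-.19,-.35)))
s=up([(195,165),(233,165),(232,485),(198,485)])
print("handle",fit(f,s,.096,pts=[(.072,.008),(.072,-.008),(-.072,-.008),(-.072,.008)],x0=(.58,-.19,-.35)))
m=rq(st["tool_rot"]).as_matrix(); print(np.arctan2(m[1,0],m[0,0]))
E
```

```text
rim (array([ 0.57654324, -0.19369698, -0.34708741]), [[4.5, 2.5], [-4.4, 2.5], [-2.7, -3.7], [2.5, -3.4]])
handle (array([ 0.57601823, -0.19354876, -0.34667527]), [[-0.4, -1.1], [0.4, -1.2], [0.3, 1.4], [-0.3, 1.5]])
-1.9240973879084398
```

Call:
{"fn": "carry_out", "kwargs": {"rows": [[[0, 0, 0.05, 0, -0.025, -1, 85], [0, 0, 0, 0, 0, -1, 85], [0, 0, 0, 0, 0, -1, 85], [0, 0, 0, 0, 0, -0.7, 85], [0, 0, 0, 0, 0, -0.25, 85]]]}}

```text
time: 10.25
tool_pos: [0.577, -0.1906, 0.1393]
tool_rot: [0.405, -0.407, 0.582, -0.576]
contact_force: [-0.9, 0.6, 0.6]
gripper_width: 0.996
```

Call:
{"fn": "carry_out", "kwargs": {"rows": [[[0, 0, 0, 0, 0, 0, 60], [0, 0, 0, 0, 0, 0, 0], [0, 0, 0, 0, 0, 0, 0], [0, 0, 0, 0, 0, 0, 0], [0, 0, 0, 0, 0, 0, 0]]]}}

```text
time: 10.75
tool_pos: [0.5804, -0.1941, 0.1461]
tool_rot: [-0.406, 0.405, -0.578, 0.581]
contact_force: [0.5, -2.1, -2.0]
gripper_width: 0.175
```

```bash
python3 - <<'E'
from h import *
st=state(); print(st["tool_pos"],st["contact_force"],st["gripper_width"])
m=rq(st["tool_rot"]).as_matrix(); print(m.round(4),np.arctan2(m[1,0],m[0,0]))
E
```

```text
[ 0.58036215 -0.19414536  0.14613812] [ 0.53274464 -2.05952282 -2.03506588] 0.1747381910491758
[[-0.3428  0.0025  0.9394]
 [-0.9394 -0.0022 -0.3428]
 [ 0.0012 -1.      0.0031]] -1.920670091743518
```

Call:
{"fn": "carry_out", "kwargs": {"rows": [[[0, 0, 0, 0, 0, 0.2, 0], [0, 0, 0, 0, 0, 0.4, 0], [0, 0, 0, 0, 0, 0.5, 0], [0, 0, 0, 0, 0, 0.5, 0], [0, 0, 0, 0, 0, 0.5, 0]]]}}

```text
time: 11.25
tool_pos: [0.5791, -0.1931, 0.229]
tool_rot: [0.405, -0.405, 0.58, -0.579]
contact_force: [-0.3, -0.4, -5.0]
gripper_width: 0.174
```

Call:
{"fn": "carry_out", "kwargs": {"rows": [[[0, 0, 0, 0, 0, 0.5, 0], [0, 0, 0, 0, 0, 0.3, 0], [0, 0, 0, 0, 0, 0, 0], [0, 0, 0, 0, 0, 0, 0]]]}}

```text
time: 11.65
tool_pos: [0.5792, -0.1932, 0.2595]
tool_rot: [0.405, -0.405, 0.58, -0.579]
contact_force: [-0.3, -0.5, -5.3]
gripper_width: 0.171
```

```bash
python3 - <<'E'
from h import *
st=state(); print(st["tool_pos"],st["contact_force"],st["ft_torque"],st["gripper_width"])
m=rq(st["tool_rot"]).as_matrix(); print(m.round(4),np.arctan2(m[1,0],m[0,0]))
cv2.imwrite("pics/s4.png",grab_frame("scene"))
E
```

```text
[ 0.57917892 -0.1932153   0.25954944] [-0.33473969 -0.45796414 -5.33412639] [0.03097924 0.01518598 0.00899258] 0.17100503001946166
[[-3.430e-01 -8.000e-04  9.393e-01]
 [-9.393e-01  5.000e-04 -3.430e-01]
 [-2.000e-04 -1.000e+00 -9.000e-04]] -1.9208820038803944
```

View pics/s4.png

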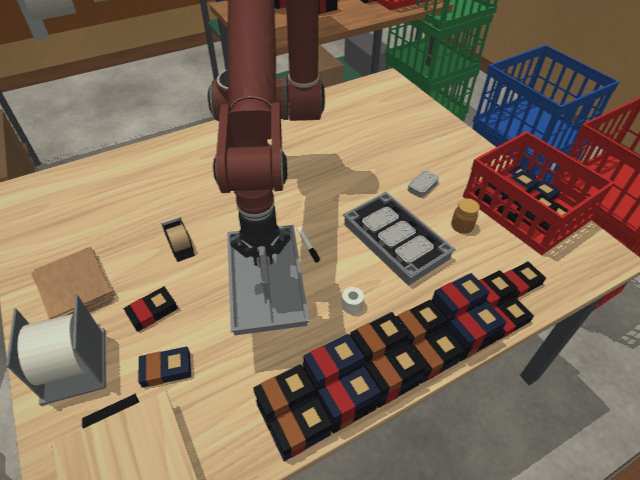

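Call:
{"fn": "carry_out", "kwargs": {"rows": [[[0, 0, 0.2, -0.03, 0.3, 0, 0], [0, 0, 0.42, -0.057, 0.65, 0, 0], [0, 0, 0.42, -0.057, 0.65, 0, 0], [0, 0, 0.42, -0.057, 0.65, 0, 0], [0, 0, 0.42, -0.057, 0.65, 0, 0]]]}}

```text
time: 12.2
tool_pos: [0.5683, -0.0755, 0.2587]
tool_rot: [0.443, -0.443, 0.552, -0.55]
contact_force: [0.1, 0.5, -5.6]
gripper_width: 0.173
```

Call:
{"fn": "carry_out", "kwargs": {"rows": [[[0, 0, 0.42, -0.057, 0.65, 0, 0], [0, 0, 0.42, -0.057, 0.65, 0, 0], [0, 0, 0.42, -0.057, 0.65, 0, 0], [0, 0, 0.42, -0.057, 0.65, 0, 0], [0, 0, 0.42, -0.057, 0.65, 0, 0]]]}}

```text
time: 12.7
tool_pos: [0.5567, 0.0545, 0.2588]
tool_rot: [0.482, -0.483, 0.518, -0.516]
contact_force: [-0.3, -0.2, -5.6]
gripper_width: 0.169
```

Call:
{"fn": "carry_out", "kwargs": {"rows": [[[0, 0, 0.42, -0.057, 0.65, 0, 0], [0, 0, 0.42, -0.057, 0.65, 0, 0], [0, 0, 0.42, -0.057, 0.65, 0, 0], [0, 0, 0.42, -0.057, 0.65, 0, 0], [0, 0, 0.42, -0.057, 0.65, 0, 0]]]}}

```text
time: 13.2
tool_pos: [0.5451, 0.1842, 0.2588]
tool_rot: [-0.518, 0.519, -0.481, 0.48]
contact_force: [0.1, -0.5, -5.4]
gripper_width: 0.177
```

Call:
{"fn": "carry_out", "kwargs": {"rows": [[[0, 0, 0.3, -0.05, 0.45, 0, 0], [0, 0, 0.2, -0.03, 0.3, 0, 0], [0, 0, 0, 0, 0, 0, 0], [0, 0, 0, 0, 0, 0, 0], [0, 0, 0, 0, 0, 0, 0]]]}}

```text
time: 13.7
tool_pos: [0.5432, 0.2118, 0.2598]
tool_rot: [-0.526, 0.527, -0.472, 0.472]
contact_force: [0.3, -0.2, -4.6]
gripper_width: 0.177
```

```bash
python3 - <<'E'
from h import *
st=state(); print(st["tool_pos"],st["contact_force"],st["gripper_width"])
m=rq(st["tool_rot"]).as_matrix(); print(m.round(4),np.arctan2(m[1,0],m[0,0]))
E
```

```text
[0.54321693 0.21183976 0.25981172] [ 0.29109368 -0.24267379 -4.6335667 ] 0.17662268082082155
[[ 1.081e-01 -4.000e-04  9.941e-01]
 [-9.941e-01 -6.000e-04  1.081e-01]
 [ 5.000e-04 -1.000e+00 -5.000e-04]] -1.4624799036547256
```

Call:
{"fn": "carry_out", "kwargs": {"rows": [[[0, 0, 0.21, -0.015, 0.37, 0, 0], [0, 0, 0, 0, 0, -0.4, 0], [0, 0, 0, 0, 0, -0.5, 0], [0, 0, 0, 0, 0, -0.3, 0], [0, 0, 0, 0, 0, 0, 0]]]}}

```text
time: 14.2
tool_pos: [0.5409, 0.2267, 0.2083]
tool_rot: [-0.528, 0.532, -0.469, 0.467]
contact_force: [-0.6, -0.3, -5.1]
gripper_width: 0.175
```

Call:
{"fn": "carry_out", "kwargs": {"rows": [[[0, 0, 0, 0, 0, 0, 0], [0, 0, 0, 0, 0, 0, 0]]]}}

```text
time: 14.4
tool_pos: [0.5433, 0.2275, 0.2132]
tool_rot: [0.531, -0.529, 0.468, -0.469]
contact_force: [-0.5, -0.1, -5.3]
gripper_width: 0.174
```

```bash
python3 - <<'E'
from h import *
st=state(); print(st["tool_pos"],st["contact_force"],st["gripper_width"])
m=rq(st["tool_rot"]).as_matrix(); print(m.round(4),np.arctan2(m[1,0],m[0,0]))
s=grab_frame("scene");cv2.imwrite("pics/s5z.png",cv2.resize(s[150:290,320:470],None,fx=4,fy=4,interpolation=cv2.INTER_CUBIC))
t=grab_frame("top");cv2.imwrite("pics/t5z.png",cv2.resize(t[150:295,165:275],None,fx=4,fy=4,interpolation=cv2.INTER_CUBIC))
cv2.imwrite("pics/w5.png",grab_frame("wrist"))
E
```

```text
[0.5432709  0.22749509 0.21323664] [-0.52077402 -0.09184261 -5.30246468] 0.17404611667153236
[[ 1.235e-01  2.000e-03  9.923e-01]
 [-9.923e-01  5.000e-04  1.235e-01]
 [-3.000e-04 -1.000e+00  2.000e-03]] -1.446986668890851
```

View pics/s5z.png

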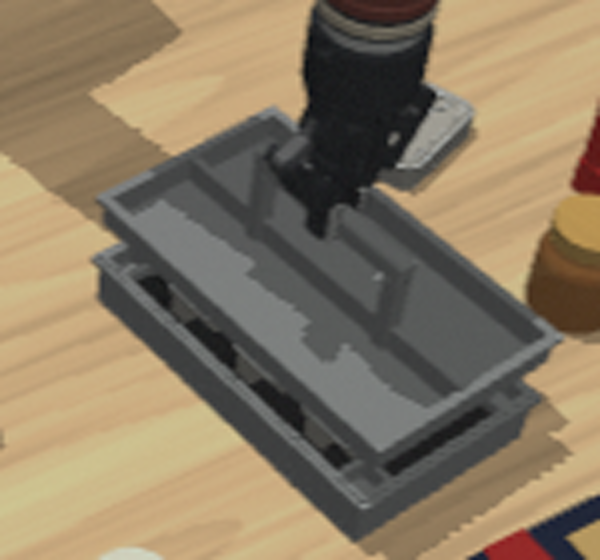

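View pics/t5z.png

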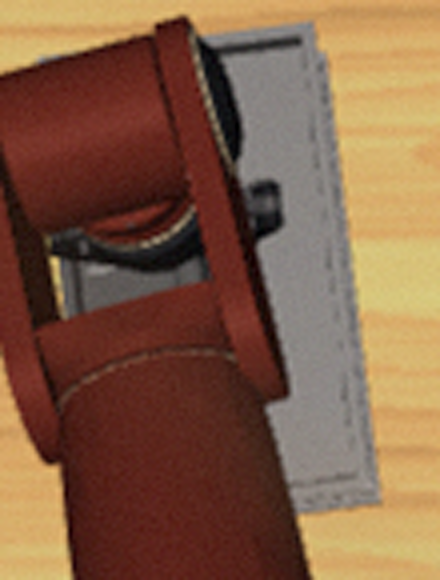

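View pics/w5.png

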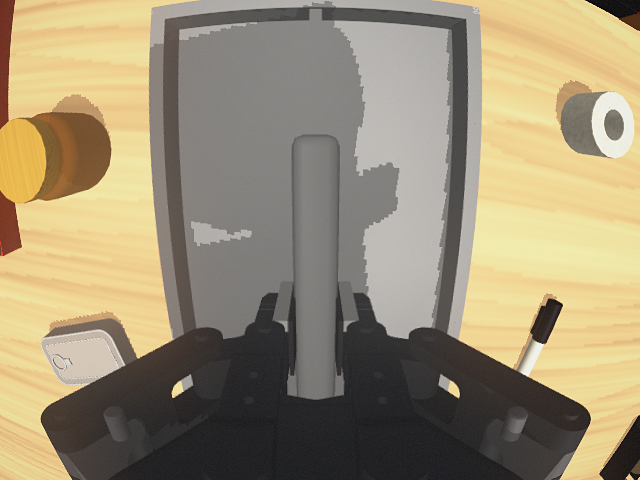

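```bash
python3 - <<'E'
from h import *
L=(.5414,.2261,.123)
up=lambda a,o:(np.array(a,float)+.5)/4-.5+np.array(o)
s=up([(562,340),(382,457),(97,203),(278,108)],[320,150])
z=.0671+.038
print(fit(lambda P:proj("scene",P),s,z,x0=L))
sl=(np.array([(718,388),(458,552),(52,180),(308,42)])+.5)/6-.5+np.array([335,185])
print("low scene",fit(lambda P:proj("scene",P),sl,.046,x0=L))
print(proj("top",corners(*L,z,RECT)), up([(314,22)],[165,150]))
print(proj("scene",corners(*L,z,RECT)), s)
E
```

```text
(array([0.54493807, 0.22537892, 0.12743512]), [[-0.9, 0.3], [0.1, -1.2], [1.9, -0.1], [-1.0, 1.7]])
low scene (array([0.54239429, 0.2252561 , 0.12584099]), [[-0.6, -0.3], [-0.0, -0.2], [1.1, -0.1], [-0.4, 1.1]])
[[176.37641211 165.68381137]
 [242.27384947 157.15646693]
 [256.2013284  271.09311066]
 [188.37016164 280.27785289]] [[243.125 155.125]]
[[458.46333256 234.15616269]
 [414.28734093 261.63357903]
 [345.40474278 199.271507  ]
 [387.90818919 177.55996853]] [[460.125 234.625]
 [415.125 263.875]
 [343.875 200.375]
 [389.125 176.625]]
```

Call:
{"fn": "carry_out", "kwargs": {"rows": [[[0, 0, 0, -0.045, -0.022, -0.15, 0], [0, 0, 0, 0, 0, -0.15, 0], [0, 0, 0, 0, 0, -0.1, 0], [0, 0, 0, 0, 0, 0, 0]]]}}

```text
time: 14.95
tool_pos: [0.5401, 0.2263, 0.1946]
tool_rot: [-0.529, 0.531, -0.469, 0.468]
contact_force: [-0.1, 0.4, -5.7]
gripper_width: 0.169
```

Call:
{"fn": "carry_out", "kwargs": {"rows": [[[0, 0, 0, 0, 0, 0, 0]]]}}

```text
time: 15.05
tool_pos: [0.5407, 0.2265, 0.1957]
tool_rot: [-0.53, 0.53, -0.468, 0.468]
contact_force: [-0.1, 0.1, -5.9]
gripper_width: 0.175
```

Call:
{"fn": "carry_out", "kwargs": {"rows": [[[0, 0, 0, 0.02, 0, -0.08, 0], [0, 0, 0, 0, 0, -0.08, 0], [0, 0, 0, 0, 0, 0, 0]]]}}

```text
time: 15.35
tool_pos: [0.5413, 0.2264, 0.189]
tool_rot: [-0.53, 0.53, -0.468, 0.468]
contact_force: [-0.6, 0.6, -6.6]
gripper_width: 0.171
```

Call:
{"fn": "carry_out", "kwargs": {"rows": [[[0, 0, 0, 0, 0, -0.06, 0], [0, 0, 0, 0, 0, 0, 0]]]}}

```text
time: 15.55
tool_pos: [0.5414, 0.2265, 0.1869]
tool_rot: [-0.53, 0.53, -0.468, 0.468]
contact_force: [0.4, -0.5, -6.8]
gripper_width: 0.178
```

Call:
{"fn": "carry_out", "kwargs": {"rows": [[[0, 0, 0, 0, 0, -0.06, 0], [0, 0, 0, 0, 0, -0.05, 0], [0, 0, 0, 0, 0, 0, 0]]]}}

```text
time: 15.85
tool_pos: [0.5413, 0.2265, 0.1824]
tool_rot: [-0.53, 0.53, -0.468, 0.468]
contact_force: [-0.2, -0.6, -5.2]
gripper_width: 0.171
```

Call:
{"fn": "carry_out", "kwargs": {"rows": [[[0, 0, 0, 0, 0, -0.05, 0], [0, 0, 0, 0, 0, 0, 0]]]}}

```text
time: 16.05
tool_pos: [0.5415, 0.2265, 0.1806]
tool_rot: [-0.53, 0.53, -0.468, 0.468]
contact_force: [-0.3, -0.3, -6.2]
gripper_width: 0.178
```

Call:
{"fn": "carry_out", "kwargs": {"rows": [[[0, 0, 0, 0, 0, -0.04, 0], [0, 0, 0, 0, 0, 0, 0]]]}}

```text
time: 16.25
tool_pos: [0.5418, 0.2266, 0.1801]
tool_rot: [0.53, -0.53, 0.468, -0.468]
contact_force: [-2.3, 0.2, -0.4]
gripper_width: 0.172
```

Call:
{"fn": "carry_out", "kwargs": {"rows": [[[0, 0, 0, 0, 0, -0.03, 0], [0, 0, 0, 0, 0, 0, 0], [0, 0, 0, 0, 0, 0, 0]]]}}

```text
time: 16.55
tool_pos: [0.5418, 0.2266, 0.1801]
tool_rot: [0.53, -0.53, 0.468, -0.468]
contact_force: [-6.1, -2.6, 6.1]
gripper_width: 0.173
```

Call:
{"fn": "carry_out", "kwargs": {"rows": [[[0, 0, 0, 0, 0, 0, 30], [0, 0, 0, 0, 0, 0, 60], [0, 0, 0, 0, 0, 0, 60], [0, 0, 0, 0, 0, 0, 60]]]}}

```text
time: 16.95
tool_pos: [0.5419, 0.2266, 0.1783]
tool_rot: [0.53, -0.53, 0.468, -0.468]
contact_force: [0.1, 0.1, 0.0]
gripper_width: 0.703
```

Call:
{"fn": "carry_out", "kwargs": {"rows": [[[0, 0, 0, 0, 0, 0.3, 60], [0, 0, 0, 0, 0, 0.6, 60], [0, 0, 0, 0, 0, 1, 60], [0, 0, 0, 0, 0, 1, 60], [0, 0, 0, 0, 0, 0.8, 60]]]}}

```text
time: 17.45
tool_pos: [0.5419, 0.2267, 0.33]
tool_rot: [0.531, -0.529, 0.467, -0.469]
contact_force: [0.8, -0.7, -0.2]
gripper_width: 0.701
```

Call:
{"fn": "carry_out", "kwargs": {"rows": [[[0, 0, 0, -1, -0.5, 0, 60], [0, 0, 0, -1, -1, 0, 60], [0, 0, 0, 0, -1, 0, 60], [0, 0, 0, 0, -1, 0, 60], [0, 0, 0, 0, -1, 0, 60]]]}}

```text
time: 17.95
tool_pos: [0.4658, 0.05, 0.3274]
tool_rot: [0.531, -0.53, 0.467, -0.468]
contact_force: [0.4, 0.2, -0.5]
gripper_width: 0.701
```

Call:
{"fn": "carry_out", "kwargs": {"rows": [[[0, 0, 0, 0, -1, 0, 60], [0, 0, 0, 0, -1, 0, 60], [0, 0, 0, 0, -1, 0, 60], [0, 0, 0, 0, 0, 0, 60], [0, 0, 0, 0, 0, 0, 60]]]}}

```text
time: 18.45
tool_pos: [0.4662, -0.0694, 0.3268]
tool_rot: [0.53, -0.529, 0.468, -0.469]
contact_force: [0.2, 0.9, 0.0]
gripper_width: 0.703
```

```bash
python3 - <<'E'
from h import *
L=(.5414,.2261,.123)
s=grab_frame("scene");cv2.imwrite("pics/s6z.png",cv2.resize(s[150:290,320:470],None,fx=4,fy=4,interpolation=cv2.INTER_CUBIC))
t=grab_frame("top");cv2.imwrite("pics/t6.png",t);cv2.imwrite("pics/t6z.png",cv2.resize(t[150:295,165:275],None,fx=4,fy=4,interpolation=cv2.INTER_CUBIC))
z=.072
f=lambda P,o:((P-o+.5)*4-.5).round(1)
print(f(proj("scene",corners(*L,z,RECT)),[320,150]))
print(f(proj("top",corners(*L,z,RECT)),[165,150])); print(state()["contact_force"])
E
```

```text
[[544.3 371.3]
 [370.6 480.6]
 [101.  232.1]
 [268.1 145.3]]
[[ 58.7  79.2]
 [316.6  45.8]
 [371.3 491.9]
 [106.  527.9]]
[-0.37310311  0.2257949   0.03040859]
```

View pics/s6z.png

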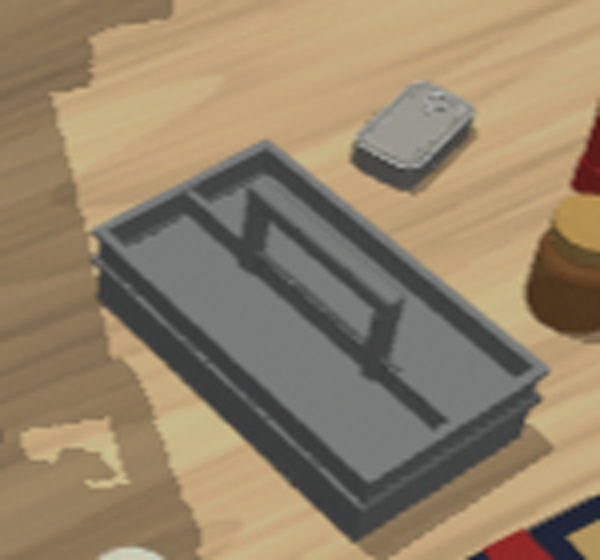

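View pics/t6z.png

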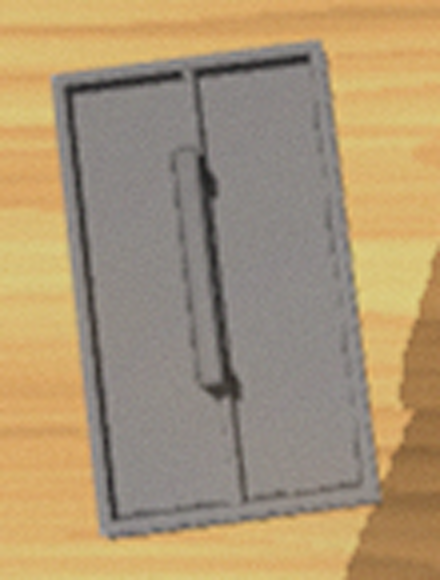

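View pics/t6.png

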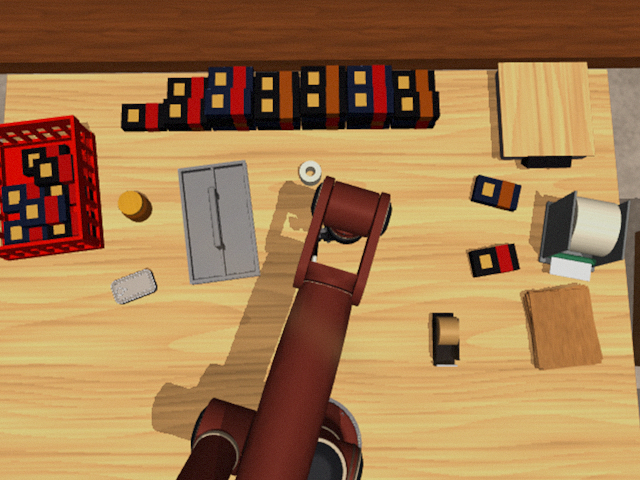

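Both views show the tote fully stacked and level. Its corners match the prediction, allowing for the 1 to 2 px outline offset seen throughout. The bystanders have not moved and the gripper is clear.

```bash
python3 -c "
from plant import *
print(job_done())"
```

```text
the job is handed in; nothing more can be done
None
```

I pressed the two proud tins home, stacked the tote tray on the foam-lined tray and let go. The job was handed in at about 18.6 s of the 61 s allowed. The interface gives no verdict, so these are my own checks.

- **Tins:** the two outer tins were the proud ones. They slid in at about 10 N and stopped at the same tool height (TCP 0.107 m), where the force rose to 27–28 N. The middle tin already measured as home, so I did not press it. Afterwards the wrist and scene pictures showed all three flush.
- **Tote tray:** I lifted it by the bar handle (about 0.54 kg) and lowered it with no snag as the lugs entered the sockets. It took contact at TCP height 0.180 m, the height I had predicted for fully seated. After release, the scene and top pictures show it level and square on the lower tray, with its corners where I expected them.
- **Bystanders and arm:** the last top picture shows the bystanders in view where they started; the arm hides the marker there. The tool is clear, with contact force near zero.
- **One disagreement:** the wrist camera placed both trays about 3 mm nearer in x than the top camera did. Because the offset was the same for both trays, it cancelled in the move. I also shifted the tray about 2 mm using the scene view before lowering it.

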